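# Slide the top heat plate from the spring caddy onto the hob

## Robot

A 6-joint arm with a two-finger parallel gripper is mounted at the origin on the work surface. World frame = base frame: x ahead of the robot, y to its left, z up, the work surface at z = 0. Lengths are in mm, angles in rad, forces in N, time in s.
With the tool pointing down it reaches from about 300 to 775 mm from the base axis. Payload 14.6 kg.
Tool frame: the origin (TCP) lies on the centre line of the jaws, within the pads' length; the fingertips stand tip_reach ahead of it and the grasp point (between the pads) lies 8 mm behind it (tip_reach is the distance from the TCP to the fingertips, in mm); y points along the fingers, z is the direction in which the jaws open and shut, and the axes are right-handed (so a half turn about y gives the same grasp; the last joint's range is limited). The gripper opens to 94 mm and grips with 3 to 60 N. Pads are 16 mm wide; open, the fingers measure 119 mm over their backs; the gripper's body (75 mm by 177 mm) begins 78 mm behind the grasp point.
Start: joints at [-1.395, 0.3, 1.521, -0, 1.321, -0.067], TCP at [132.225, -533.859, 178.646] pointing down, gripper open.
Joint ranges: [-3.03, 3.03], [-0.79, 2.21], [0.23, 2.52], [-1.04, 4.18], [0, 3.07], [-2.55, 2.55]. Speed limits (rad/s): [2.22, 2.22, 2.57, 3.14, 3.14, 3.14].

## Interface

Orientations are given as a rotation vector (axis times angle).
In Python, from workcell import observe, camera, camera_model, finish_job, tip_reach gives the robot as it stands.
- The arm moves only by the tool apply_moves, never from a script. Its argument "plan" is one flat list of numbers, 7 for each row, row after row: the turn, a rotation vector about the world's x, y, z in rad, then the shift along the world's x, y, z in m, then the gripper's target within -1 to 1 (fully open at 1, half-way at 0, shut at -1). A call has 1 to 10 rows; each row is the pose to reach, as a shift and turn from the pose measured when the call began; what a row does not reach only later rows make up. A row lasts 1/10 s, in which the tool goes at most 50 mm and 8.59 degrees, less where a joint would pass 70% of its speed; a pose out of reach is approached as far as the arm can. A call with a gripper value outside its range is refused whole. The fingers move at their own pace and stop on an object; "newtons" is the grip in N (left out, the last holds). Time passes only in rows, so rows that repeat a pose let the fingers close. It gives the time, the measured TCP pose, the force and the opening at its end, in the units of the state.
- observe(): the state, without advancing time (a new reading comes with each control period).
- camera(name): name is "scene" or "top" or "wrist"; returns the picture (384x512x3 uint8, blue, green, red); there is no depth.
- camera_model(name): a dict with "intrinsics" (3x3 intrinsics, pixels), "origin" and "attitude" of the camera in the world. Camera axes: x right, y up, looking along -z (the intrinsics and any distortion apply to the point x, -y, -z); pixel columns grow to the right and rows downward; lengths in mm; the calibration is good to about 2 mm. A picture is of the moment at which its call begins: read the wrist's pose just before it. camera_model takes no time and is no camera call; for the wrist camera it gives the pose at the moment of the call.
- finish_job(): hands the job in, once; it reports no verdict.
The state is a dict: "clock": time; "joints": joint angles; "joint_velocities": joint speeds; "tau": joint torques, N m; "tcp_pos": TCP position; "orientation": TCP orientation; "wrist_force": force on the tool from outside, world axes, zero at the start; "torque": the same for the moment, N m; "gripper_width": opening from 0.0 (shut) to 1.0 (fully open).
Only numpy, scipy, OpenCV 4.12 (cv2) and the standard library are available. Lean on these libraries where they do the work, as an engineer would, in place of code of your own. Each camera call takes 0.05 s, during which the arm holds its last target.

## Task

The aluminium pan needs a heat plate under it on the induction hob: push just the top plate out of the spring-loaded caddy, so that the next plate springs up into its place, and slide it over the glass, without lifting it off, until it lies flat and centred in the small empty cooking ring next to the caddy. Keep the other three plates in the caddy and leave the pan, spoon and everything else where they are.

Things in the scene. Friction and masses are not known exactly. Their poses are not given: they have to be found in the camera images.
- hob: Fixed induction hob, 360 x 540 mm, level black glass top 62 mm above the counter. Origin on the counter under the centre of the small empty ring; z up. Glass edges at x = -160 and +200, y = -120 (caddy side) and +420 mm. The large ring (216 mm across, at x 10, y 280 mm) carries the pan.
- ring (a point): Centre of the small empty cooking ring, on the glass, 62 mm above the counter: thin printed circle 164 mm across with a small cross at its centre. Axes as the hob's.
- caddy: Fixed spring caddy: open aluminium box 113 x 113 mm, 78 mm high, 3 mm off the hob's y = -120 mm edge, up to 50 mm either way from the ring's centre line. Axes parallel to the hob's; origin on the counter under the stack's centre. The top plate can leave only towards +y, onto the hob. Side lips 75 to 78 mm high reach 8 mm over the plates' side edges; 87 mm is free between them.
- caddy_sill (a point): Middle of the caddy's front sill, outer edge (caddy y = +56.5 mm), 64 mm above the counter, 2 mm above the glass: the top edge of the 5 mm front wall, just under the top plate; it blocks the lower plates.
- caddy_back (a point): Middle of the caddy's rear opening (caddy y = -56.5 mm), 69 mm above the counter: 74 mm wide between two corner posts 78 mm high, above a rear wall 58 mm high, open on top. Here fingertips reach the top plate's rear edge; they can follow it between the lips along the whole caddy.
- plate1: The top plate: square plain steel heat plate 100 x 100 x 10 mm, about 0.35 kg. Origin at the centre of its underside, z up, sides along its x and y. In the caddy its underside is 64.5 mm above the counter, rear edge at caddy y = -50 mm. Pushing it out takes up to about 12 N; on the glass under 5 N; it stops with the push. A tip reaching below its underside jams on the next plate.
- plate2: Second plate from the top, same as plate1, 10 mm lower; springs up 10 mm to the lips as soon as plate1 is out. It must stay in the caddy.
- plate3: Third plate, same shape, stays in the caddy.
- plate4: Lowest plate, same shape, stays in the caddy.
- lifter (a joint): Height of the sprung platform under the stack (m): about 0 with four plates, 0.010 when the top plate has left and the next one is up. Spring about 340 N/m, holding the stack against the lips with about 7 N.
- pan: Aluminium frying pan, 200 mm across, 42 mm high, black handle along its +y; stands on the hob's large ring. Origin at the centre of its underside. Leave it.
- spoon: Grey silicone spoon, 240 mm long along its x axis, handle 20 mm thick, bowl 52 mm wide at its +x end; lies on the glass between the rings, about 130 mm from the small ring's centre. Origin under its middle. Leave it.
- trivet: Steel bar trivet 160 x 130 x 24 mm on the counter. Origin at the centre of its underside. Leave it.
- container: Teal plastic box 128 x 178 x 74 mm with its four lid clips down. Origin at the centre of its underside. Leave it.
- jar: Glass jar, 60 mm across, 100 mm high. Origin at the centre of its underside. Leave it.
- mug: White mug, 80 mm across, 90 mm high. Origin at the centre of its underside. Leave it.
Things that resemble listed ones, but are neither listed nor needed, are in the scene too. What is shaped like the caddy but green is not meant.

How it is judged (in metres and radians):
On the way:
1. the top plate is out of the caddy and the next one has sprung up (value of joint lifter above 0.0075 m and y of plate1 in the frame of caddy above 0.1 m), for 0.1 s.
At the end, for the whole second after the job is handed in: The top plate lies flat and still on the glass with its centre within 15 mm of the small ring's centre (all four corners inside the printed circle); the other three plates are in the caddy (each within 8 mm of the stack's centre line), the second one up at the lips (lifter at 7.5 to 12.5 mm) (horizontal distance between plate1 and ring below 0.015 m and angle between plate1's own z axis and vertical below 0.03 rad and height (world z) of plate1 between 0.059 and 0.065 m and linear speed of plate1 below 0.01 m/s and value of joint lifter between 0.0075 and 0.0125 m and horizontal distance between each of plate2, plate3, plate4 and caddy below 0.008 m and angle between plate2's own z axis and vertical below 0.04 rad); the robot touches nothing.
It fails at once if the plate is lifted more than 30 mm off the glass (height (world z) of plate1 above 0.092 m).
It fails at once if another plate leaves its place in the caddy by more than 25 mm (horizontal distance between any of plate2, plate3, plate4 and caddy above 0.025 m).
It fails at once if the pan, spoon or another bystander is moved by more than 20 mm (distance of any of pan, spoon, trivet, container, jar, mug from where it was at the start of the episode above 0.02 m).
It also fails if it takes over 45 s, if anything falls off the work surface, if the arm or the gripper's body presses on something with over 40 N, if the wrist force passes 120 N, or if a joint passes its speed limit or range.

## Working session

There is one attempt and no reset: what is moved stays moved. The work goes in short steps, Python scripts to look and compute and a tool call to move; the robot and the scene stay as the last step left them, time stands still between calls to the robot, and variables do not carry over. Pictures are saved under pics/ and viewed, and the job is handed in when it is done.

Besides the shell and the picture viewer there is one more tool, called as name(argument=value, ...), one argument or row to a line, values as JSON. apply_moves: Moves the arm, as the interface text tells. Its arguments: {"type":"object","properties":{"plan":{"type":"array","items":{"type":"number"}},"newtons":{"type":"number"}},"required":["plan"]}

```bash
ls; mkdir -p pics
python3 - <<'E'
from workcell import *
import cv2
print(observe()); print(tip_reach if not callable(tip_reach) else tip_reach())
for n in("scene","top","wrist"):
    m=camera_model(n);print(n,m)
    cv2.imwrite(f"pics/{n}0.png",camera(n))
E
```

```text
pics
{'clock': 0.0, 'joints': array([-1.39461853e+00,  3.00457327e-01,  1.52159291e+00, -3.49215295e-05,
        1.32070107e+00, -6.66240502e-02]), 'joint_velocities': array([-1.71709574e-04,  6.99646468e-05,  2.70937958e-04,  9.03943408e-04,
       -4.31207409e-05,  2.33136616e-04]), 'tau': array([ 1.87913953e-03, -5.31806266e+01, -3.52738452e+01,  7.09070242e-02,
        2.43754894e-02, -1.05588877e-04]), 'tcp_pos': array([ 132.15462853, -533.57791742,  178.08890285]), 'orientation': array([-0.25539308,  2.09367309, -2.09123826]), 'wrist_force': array([ 0.38758184, -0.20896439,  0.68287131]), 'torque': array([-0.0287809 , -0.00178872,  0.03008497]), 'gripper_width': 1.0019128158901738}
11.0
scene {'intrinsics': array([[353.23808039,   0.        , 254.4203022 ],
       [  0.        , 353.23808039, 188.00205544],
       [  0.        ,   0.        ,   1.        ]]), 'origin': array([1083.92833968, -715.79364367,  685.90891066]), 'attitude': array([0.92136467, 0.33088675, 0.63959534])}
top {'intrinsics': array([[412.03264785,   0.        , 255.9225013 ],
       [  0.        , 412.03264785, 191.56696965],
       [  0.        ,   0.        ,   1.        ]]), 'origin': array([ 359.19455008,  -30.69380668, 1178.40184265]), 'attitude': array([ 0.10569233, -0.09523222, -1.56871224])}
wrist {'intrinsics': array([[288.91444483,   0.        , 250.96879465],
       [  0.        , 288.91444483, 191.41570622],
       [  0.        ,   0.        ,   1.        ]]), 'origin': array([ 198.26635389, -517.44418364,  384.8198749 ]), 'attitude': array([-0.19952878,  0.15580205, -1.32153513])}
```

View pics/scene0.png

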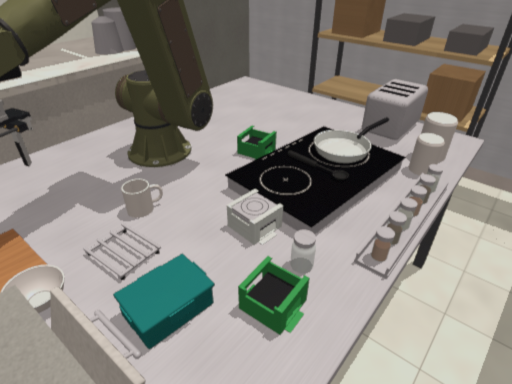

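View pics/top0.png

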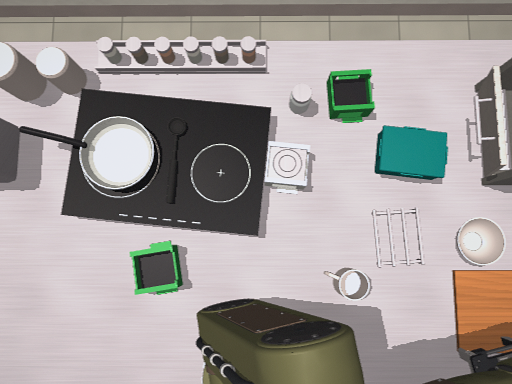

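View pics/wrist0.png

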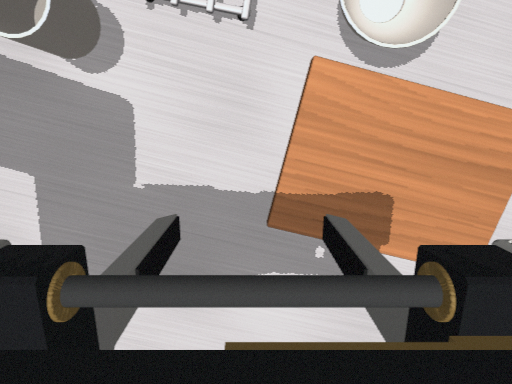

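The scene and top views show the hob. In the top view the ring is near (221,173), the aluminium caddy near (288,165), and the spoon is left of the ring at column 175. Next I'll measure.

```bash
cat > h.py <<'E'
import numpy as np,cv2
from scipy.spatial.transform import Rotation as R
from workcell import *
def ray(m,uv,z):
    K=m["intrinsics"];A=R.from_rotvec(m["attitude"]).as_matrix();o=np.array(m["origin"])
    uv=np.atleast_2d(np.asarray(uv,float))
    p=np.c_[(uv[:,0]-K[0,2])/K[0,0],-(uv[:,1]-K[1,2])/K[1,1],-np.ones(len(uv))]@A.T
    return o+p*((z-o[2])/p[:,2])[:,None]
def proj(m,P):
    K=m["intrinsics"];A=R.from_rotvec(m["attitude"]).as_matrix()
    q=(np.atleast_2d(P)-m["origin"])@A
    return np.c_[K[0,0]*q[:,0]/-q[:,2]+K[0,2],K[1,1]*-q[:,1]/-q[:,2]+K[1,2]]
def fitc(P):
    M=np.c_[2*P[:,:2],np.ones(len(P))];s=np.linalg.lstsq(M,(P[:,:2]**2).sum(1),rcond=None)[0]
    return s[:2],np.sqrt(s[2]+s[0]**2+s[1]**2)
E
python3 - <<'E'
from h import *
for n,(cu,cv_,) in {"top":(221,173),"scene":(286,180)}.items():
    m=camera_model(n);im=cv2.imread(f"pics/{n}0.png");g=cv2.cvtColor(im,cv2.COLOR_BGR2GRAY)
    ys,xs=np.where(g>70);P=ray(m,np.c_[xs,ys],62.)
    c0=ray(m,[[cu,cv_]],62.)[0]
    for _ in range(3):
        d=np.hypot(*(P-c0)[:,:2].T);k=(d>74)&(d<90)
        c,r=fitc(P[k]);c0=np.r_[c,62]
    print(n,"ring",c,r,k.sum())
    dk=(g<60).astype(np.uint8)
    if n=="top":
        cs,_=cv2.findContours(cv2.morphologyEx(dk,cv2.MORPH_CLOSE,np.ones((9,9))),cv2.RETR_EXTERNAL,cv2.CHAIN_APPROX_NONE)
        for c in cs:
            if cv2.contourArea(c)>5000: print(cv2.contourArea(c),cv2.minAreaRect(c),cv2.approxPolyDP(c,8,True)[:,0].tolist())
im=cv2.imread("pics/top0.png")[120:215,200:330];cv2.imwrite("pics/topc.png",cv2.resize(im,None,fx=6,fy=6,interpolation=cv2.INTER_CUBIC))
im=cv2.imread("pics/scene0.png")[170:250,210:310];cv2.imwrite("pics/scc.png",cv2.resize(im,None,fx=7,fy=7,interpolation=cv2.INTER_CUBIC))
E
```

```text
top ring [555.96565211  74.86637157] 80.4958912429425 426
24601.0 ((140.56826782226562, 158.4446258544922), (247.9293670654297, 128.11929321289062), 5.946863651275635) [[19, 129], [72, 145], [63, 214], [257, 234], [270, 108], [82, 89], [74, 137]]
scene ring [557.84535115  72.48692021] 80.29385557702676 165
```

View pics/topc.png

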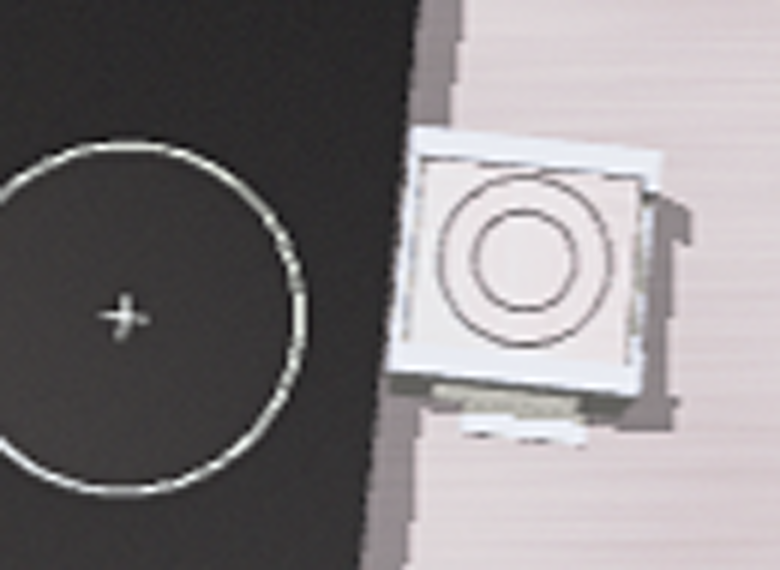

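View pics/scc.png

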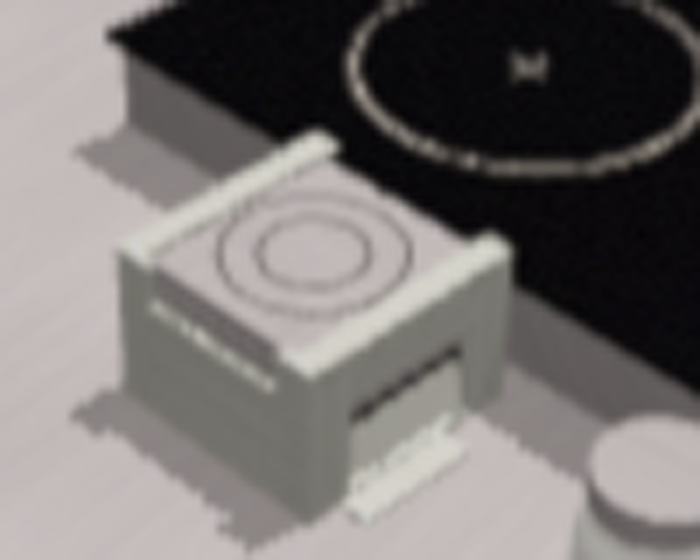

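The crops show the top plate's printed circles centred at about (287.2,163.5) in the top view and (254.9,206) in the scene view. The lips run along the push direction. Next: hob axes, plate centre and bystander clearances.

Run:
```python
from h import *
m=camera_model("top");s=camera_model("scene")
im=cv2.imread("pics/top0.png");g=cv2.cvtColor(im,cv2.COLOR_BGR2GRAY)
# right edge and the others: subpixel via row scanning
def edge(pts):
    P=ray(m,pts,62.)[:,:2];vx,vy,x,y=cv2.fitLine(P.astype(np.float32),cv2.DIST_HUBER,0,.01,.01).ravel();return np.array([vx,vy]),np.array([x,y])
E=[]
for v in list(range(114,138))+list(range(190,230)):
    r=g[v].astype(int);u0=245
    for u in range(250,285):
        if r[u]>70: E.append((u-.5+ (70-r[u-1])/max(1,(r[u]-r[u-1]))-.5+0.0,v));break
d,p=edge(E);print("right edge dir angle",np.degrees(np.arctan2(d[1],d[0])),p)
B=[]
for u in range(80,250):
    for v in range(200,245):
        if g[v,u]>80 and g[v+2,u]>80 and g[v+4,u]>80: B.append((u,v-.5));break
d2,p2=edge(B);print("bottom edge",np.degrees(np.arctan2(d2[1],d2[0])),p2)
T=[]
for u in range(95,262):
    for v in range(115,80,-1):
        if g[v,u]>80: T.append((u,v+.5));break
d3,p3=edge(T);print("top edge",np.degrees(np.arctan2(d3[1],d3[0])),p3)
c=np.array([555.97,74.87])
for dd,pp in((d,p),(d2,p2),(d3,p3)):
    n=np.array([-dd[1],dd[0]]);print("dist ring",n@(pp-c))
# plate circles
a=ray(m,[[287.2,163.5]],74.5)[0];b=ray(s,[[254.9,206]],74.5)[0];print("plate c",a,b)
print("ring scene/top cross",ray(m,[[200+125/6,120+317/6]],62.),ray(s,[[210+529/7,170+66/7]],62.))
for n,uv,z in(("jar",(301,95),100),("mug",(352,283),90),("contTL",(380,130),74)): print(n,ray(m,[uv],z)[0])
for nm,uv in(("fl",(410,128)),("fr",(388,375)),("br",(638,395)),("bl",(661,152))): print(nm,ray(m,[[200+uv[0]/6,120+uv[1]/6]],78.)[0])
```

```text
right edge dir angle -6.0756884 [522.5984   -40.642605]
bottom edge 83.989815 [410.91888 224.42519]
top edge 83.98169 [768.50397 196.58087]
dist ring -118.39588440630992
dist ring 159.9130205524745
dist ring -198.60166532648716
plate c [ 578.20750212 -108.50168623   74.5       ] [ 583.39515459 -109.6373689    74.5       ]
ring scene/top cross [[554.79570423  73.25319778  62.        ]] [[560.17767757  71.87401311  62.        ]]
jar [ 762.53903564 -146.00796921  100.        ]
mug [ 260.67427578 -271.87924523   90.        ]
contTL [ 671.70997816 -364.48499227   74.        ]
fl [639.23900973 -57.26530651  78.        ]
fr [525.40425713 -46.94889489  78.        ]
br [ 516.22602385 -159.21810418   78.        ]
bl [ 627.88058408 -171.39638343   78.        ]
```

Run:
```python
from h import *
o=observe();A=R.from_rotvec(o["orientation"]).as_matrix();print(A.round(3))
t=np.radians(-6.03);hx=np.array([np.cos(t),np.sin(t),0]);hy=np.array([-np.sin(t),np.cos(t),0])
for zc in(hx,-hx):
    y=np.array([0,0,-1.]);T=np.c_[np.cross(y,zc),y,zc]
    print((R.from_matrix(T)*R.from_matrix(A).inv()).as_rotvec().round(4))
C=np.array([580.5,-108,0])
print(C-80*hy-o["tcp_pos"], hx,hy)
```

```text
[[-0.971 -0.     0.24 ]
 [-0.24   0.001 -0.971]
 [-0.    -1.    -0.001]]
[-6.0000e-04 -7.0000e-04  1.2228e+00]
[-7.0000e-04  7.0000e-04 -1.9188e+00]
[ 439.9128433   346.10013309 -178.21680634] [ 0.99446703 -0.10504918  0.        ] [0.10504918 0.99446703 0.        ]
```

apply_moves(
  plan=[0,0,0.1,0.035,0.028,0,-0.3,0,0,0.2,0.07,0.056,0,-0.3,0,0,0.3,0.105,0.083,0,-0.3,0,0,0.4,0.14,0.11,0,-0.3,0,0,0.5,0.175,0.138,0,-0.3,0,0,0.6,0.21,0.166,0,-0.3,0,0,0.7,0.245,0.193,0,-0.3,0,0,0.8,0.28,0.22,0,-0.3,0,0,0.9,0.315,0.248,0,-0.3,0,0,1.0,0.35,0.275,0,-0.3],
)

```text
clock: 1.15
tcp_pos: [483.4, -257.1, 178.1]
orientation: [-1.039, 1.445, -1.443]
wrist_force: [0.7, -1.0, 1.2]
gripper_width: 0.348
```

Run:
```python
from h import *
o=observe();A=R.from_rotvec(o["orientation"]).as_matrix()
t=np.radians(-6.03);hx=np.array([np.cos(t),np.sin(t),0]);hy=np.array([-np.sin(t),np.cos(t),0])
y=np.array([0,0,-1.]);T=np.c_[np.cross(y,hx),y,hx]
print((R.from_matrix(T)*R.from_matrix(A).inv()).as_rotvec().round(4),np.array([580.5,-108,120])-85*hy-o["tcp_pos"],o["clock"],o["gripper_width"],o["wrist_force"],o["joints"])
```

```text
[-0.0003 -0.001   0.2185] [ 88.18071463  64.60824803 -58.13466714] 1.15 0.34812951534541486 [ 0.70240562 -1.00348986  1.18975355] [-5.55685689e-01  2.95511752e-01  1.52788575e+00 -1.66178517e-04
  1.31924035e+00 -2.31888549e-01]
```

Move to hover behind the caddy (y −85, z 120).

apply_moves(
  plan=[0,0,0.07,0.03,0.022,-0.01,-0.3,0,0,0.15,0.06,0.044,-0.03,-0.3,0,0,0.2185,0.088,0.0646,-0.05,-0.3,0,0,0.2185,0.088,0.0646,-0.058,-0.3,0,0,0.2185,0.088,0.0646,-0.058,-0.3],
)

```text
clock: 1.65
tcp_pos: [570.8, -191.9, 118.4]
orientation: [-1.16, 1.289, -1.283]
wrist_force: [0.6, -0.2, 0.5]
gripper_width: 0.35
```

Run:
```python
from h import *
m=camera_model("wrist");im=camera("wrist");cv2.imwrite("pics/w1.png",im)
np.save("w1.npy",m,allow_pickle=True);print(observe()["tcp_pos"],m["origin"])
cv2.imwrite("pics/s1.png",cv2.resize(camera("scene")[150:270,190:350],None,fx=5,fy=5,interpolation=cv2.INTER_CUBIC))
```

```text
[ 570.87346667 -192.69765748  119.7955493 ] [ 579.17763255 -124.89937166  325.13096474]
```

View pics/w1.png

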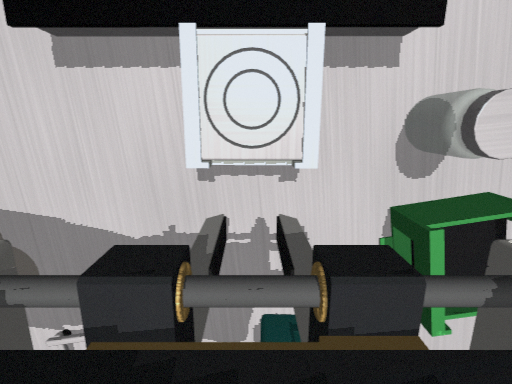

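View pics/s1.png

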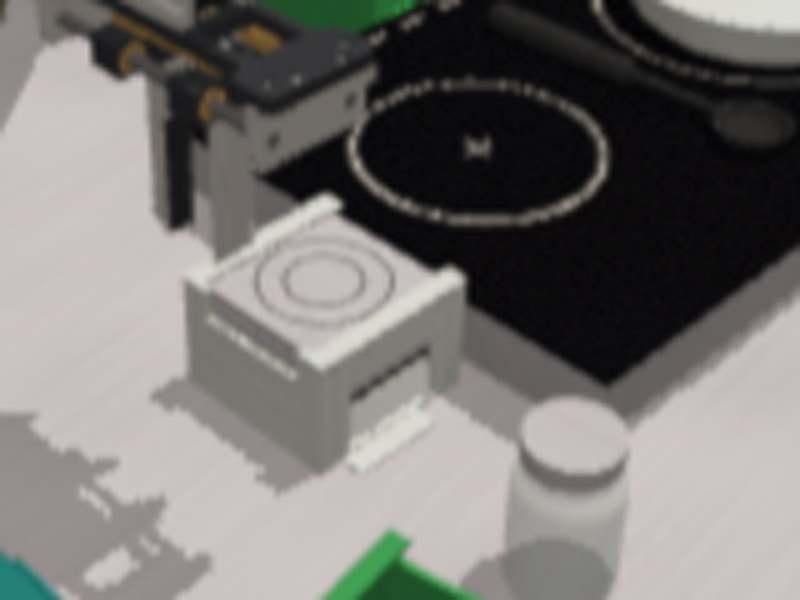

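In the wrist view the caddy stands square, with its circles centred at (252,98). The fingertips are at columns 227 and 277, so they are centred on the plate between the lips at 180–324.

Run:
```python
from h import *
m=np.load("w1.npy",allow_pickle=True).item()
c=ray(m,[[252,98]],74.5)[0];o=observe();print(c,o["tcp_pos"])
t=np.radians(-6.03);hx=np.array([np.cos(t),np.sin(t),0]);hy=np.array([-np.sin(t),np.cos(t),0])
d=o["tcp_pos"]-c;print("tcp in caddy",hx@d,hy@d,d[2])
P=ray(m,[[201,160],[303,160],[197,30],[306,30]],74.5);print([((p-c)@hx,(p-c)@hy) for p in P])
L=ray(m,[[180,167],[324,25]],78.);print([((p-c)@hx,(p-c)@hy) for p in L])
```

```text
[ 581.40304647 -105.81688891   74.5       ] [ 571.0213611  -193.16923596  120.65200078]
tcp in caddy -1.1479514204396748 -87.95961648890652 46.15200078375551
[(np.float64(-44.297316887529746), np.float64(-51.48059368694175)), (np.float64(44.39187692563897), np.float64(-51.40988691439697)), (np.float64(-43.34251447413974), np.float64(51.04726842374871)), (np.float64(42.38548904503467), np.float64(51.02664430313964))]
[(np.float64(-62.05107618327968), np.float64(-57.09837127796352)), (np.float64(55.52716120900505), np.float64(53.5431422248453))]
```

apply_moves(
  plan=[0,0,0,0.001,0,-0.02,-0.3,0,0,0,0.001,0,-0.04,-0.3,0,0,0,0.001,0,-0.04,-0.3,0,0,0,0.001,0,-0.04,-0.3],
)

```text
clock: 2.15
tcp_pos: [572.0, -194.0, 81.9]
orientation: [-1.156, 1.288, -1.289]
wrist_force: [0.3, -0.2, 0.1]
gripper_width: 0.35
```

Run:
```python
from h import *
for i in range(5):
    print(observe()["tcp_pos"].round(1),observe()["orientation"].round(4)); 
    if i<3:f=camera("scene")
w=camera("wrist");cv2.imwrite("pics/w2.png",w)
cv2.imwrite("pics/s2.png",cv2.resize(f[170:260,190:310],None,fx=6,fy=6,interpolation=cv2.INTER_CUBIC))
A=R.from_rotvec(observe()["orientation"]).as_matrix();print(A.round(3))
```

```text
[ 572.  -194.    81.9] [-1.1564  1.2879 -1.2886]
[ 572.3 -193.9   82.3] [-1.1562  1.2869 -1.289 ]
[ 572.5 -193.8   82.4] [-1.1562  1.2864 -1.289 ]
[ 572.5 -193.7   82.2] [-1.1563  1.2864 -1.2888]
[ 572.5 -193.7   82.2] [-1.1563  1.2864 -1.2888]
[[-0.107  0.001  0.994]
 [-0.994 -0.001 -0.107]
 [ 0.001 -1.     0.001]]
```

View pics/s2.png

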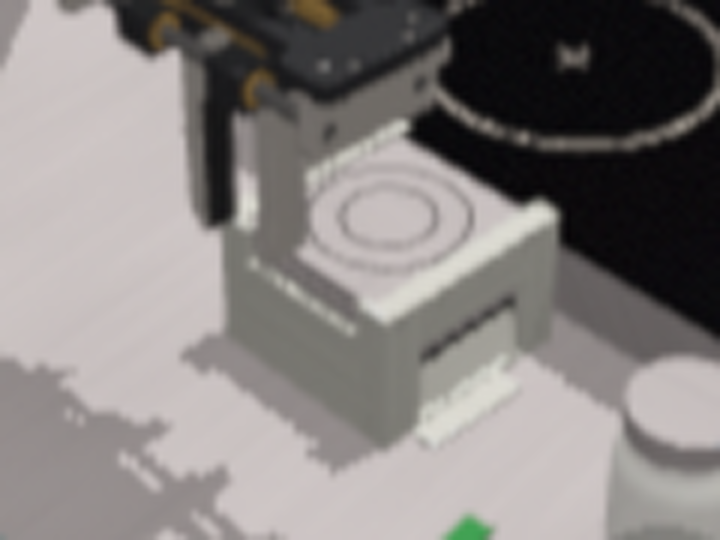

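View pics/w2.png

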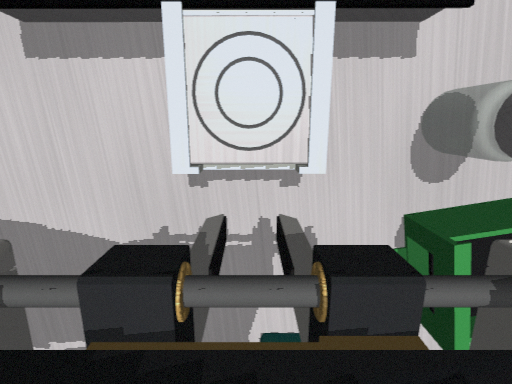

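The fingertips are about 2 mm high (71 mm). I'll lower them 2 mm and shift −1 mm in x, then advance 40 mm, which is about 10 mm past contact.

apply_moves(
  plan=[0,0,0,-0.001,0,-0.0022,-0.3,0,0,0,-0.0005,0.005,-0.0025,-0.3,0,0,0,0,0.01,-0.0025,-0.3,0,0,0,0.0005,0.015,-0.0025,-0.3,0,0,0,0.001,0.02,-0.0025,-0.3,0,0,0,0.0015,0.025,-0.0025,-0.3,0,0,0,0.002,0.03,-0.0025,-0.3,0,0,0,0.0025,0.034,-0.0025,-0.3,0,0,0,0.003,0.038,-0.0025,-0.3,0,0,0,0.003,0.04,-0.0025,-0.3],
)

```text
clock: 3.35
tcp_pos: [575.4, -153.2, 79.4]
orientation: [-1.157, 1.286, -1.288]
wrist_force: [0.2, 0.5, 0.2]
gripper_width: 0.348
```

Run:
```python
from h import *
f=camera("scene");w=camera("wrist");cv2.imwrite("pics/w3.png",w)
cv2.imwrite("pics/s3.png",cv2.resize(f[160:260,190:310],None,fx=6,fy=6,interpolation=cv2.INTER_CUBIC))
o=observe();print(o["tcp_pos"],o["wrist_force"],o["orientation"])
```

```text
[ 575.40765186 -153.32075141   79.42387024] [ 0.14317628 -0.16293031 -0.38819076] [-1.15673873  1.2863907  -1.28821729]
```

View pics/s3.png

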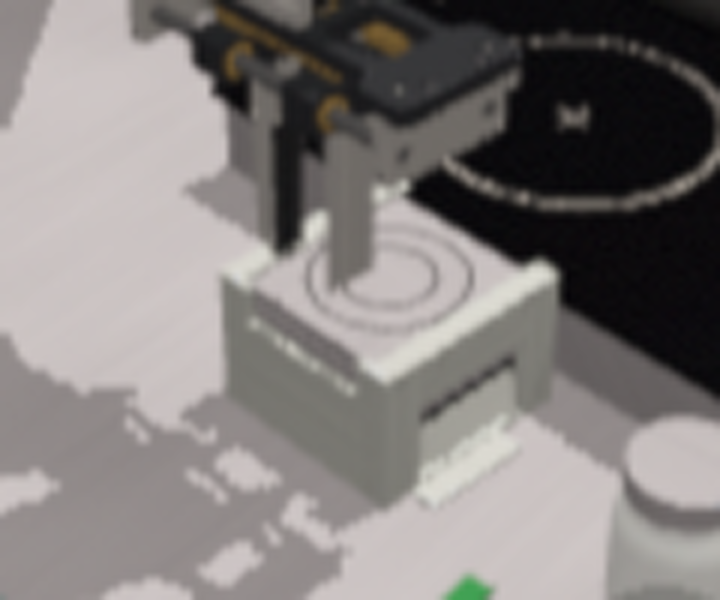

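View pics/w3.png

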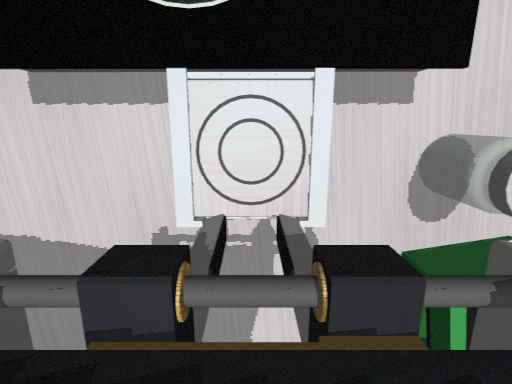

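No contact force yet, although by the numbers there should be contact. I'll check the tip geometry against the images.

Run:
```python
from h import *
w=camera_model("wrist");s=camera_model("scene");o=observe();A=R.from_rotvec(o["orientation"]).as_matrix();T=o["tcp_pos"]
print(T,w["origin"])
for dx in(-8,0,8):
  for dz in (17,30):
    p=T+A@np.array([dx,11,-dz]);q=T+A@np.array([dx,11,dz]);print(dx,dz,p.round(1),"wrist",proj(w,p).round(0),proj(w,q).round(0),"scene",((proj(s,q)-[190,160])*6).round(0))
t=np.radians(-6.03);hx=np.array([np.cos(t),np.sin(t),0]);hy=np.array([-np.sin(t),np.cos(t),0])
c=ray(w,[[250.5,151]],74.5)[0];print("plate c",c, "tcp rel",(T-c)@hx,(T-c)@hy)
e=ray(w,[[250.5,216]],74.5)[0];print("rear edge",(e-c)@hy)
e=ray(w,[[250.5,75]],74.5)[0];print("front edge",(e-c)@hy)
e=ray(s,[[190+390/6,160+277/6]],74.5)[0];print("scene plate c",e)
cv2.imwrite("pics/w3c.png",cv2.resize(cv2.imread("pics/w3.png")[190:260,180:320],None,fx=5.5,fy=5.5,interpolation=cv2.INTER_CUBIC))
```

```text
[ 575.40765186 -153.32075141   79.42387024] [582.9538348  -85.90717227 286.06634905]
-8 17 [ 559.4 -143.6   68.4] wrist [[228. 200.]] [[272. 200.]] scene [[353. 334.]]
-8 30 [ 546.4 -142.2   68.4] wrist [[211. 200.]] [[288. 200.]] scene [[373. 347.]]
0 17 [ 558.5 -151.5   68.4] wrist [[228. 210.]] [[271. 210.]] scene [[341. 341.]]
0 30 [ 545.6 -150.1   68.4] wrist [[212. 210.]] [[288. 210.]] scene [[360. 355.]]
8 17 [ 557.7 -159.5   68.4] wrist [[228. 220.]] [[271. 220.]] scene [[328. 349.]]
8 30 [ 544.7 -158.1   68.4] wrist [[212. 220.]] [[288. 220.]] scene [[347. 363.]]
plate c [ 580.89034549 -106.74516087   74.5       ] tcp rel -0.559630471604819 -46.89384157209113
rear edge -49.76480659809593
front edge 51.920014544088815
scene plate c [ 584.09811361 -110.04405939   74.5       ]
```

View pics/w3c.png

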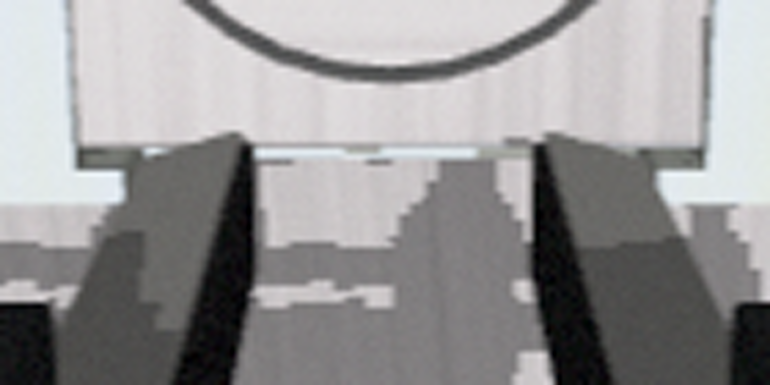

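Run:
```python
from h import *
import workcell; print(callable(workcell.tip_reach), workcell.tip_reach if not callable(workcell.tip_reach) else workcell.tip_reach())
w=camera_model("wrist");s=camera_model("scene");o=observe();A=R.from_rotvec(o["orientation"]).as_matrix();T=o["tcp_pos"]
# height of fingertips: vertical line at finger +z centre; scan reach
for reach in (11,0,-5,-10,-15,-20):
  out=[]
  for dz in(17,23,29):
   for dx in(-8,8):
    q=T+A@np.array([dx,reach,dz]);out.append((proj(w,q)[0].round(0).tolist(),((proj(s,q)[0]-[190,160])*6).round(0).tolist()))
  print(reach,out)
t=camera("top");cv2.imwrite("pics/t3.png",cv2.resize(t[120:215,200:330],None,fx=6,fy=6,interpolation=cv2.INTER_CUBIC))
s_=cv2.imread("pics/s3.png")[150:400,200:460];cv2.imwrite("pics/s3c.png",cv2.resize(s_,None,fx=2.3,fy=2.3))
```

```text
False 11.0
11 [([272.0, 200.0], [353.0, 334.0]), ([271.0, 220.0], [328.0, 349.0]), ([279.0, 200.0], [362.0, 340.0]), ([279.0, 220.0], [337.0, 355.0]), ([287.0, 200.0], [372.0, 346.0]), ([286.0, 220.0], [346.0, 362.0])]
0 [([273.0, 204.0], [353.0, 315.0]), ([272.0, 225.0], [327.0, 330.0]), ([281.0, 204.0], [362.0, 321.0]), ([280.0, 225.0], [337.0, 337.0]), ([289.0, 204.0], [372.0, 327.0]), ([288.0, 225.0], [346.0, 343.0])]
-5 [([273.0, 206.0], [353.0, 306.0]), ([273.0, 227.0], [327.0, 322.0]), ([281.0, 206.0], [362.0, 312.0]), ([281.0, 227.0], [336.0, 328.0]), ([290.0, 206.0], [371.0, 318.0]), ([289.0, 227.0], [346.0, 334.0])]
-10 [([274.0, 208.0], [353.0, 298.0]), ([273.0, 229.0], [327.0, 313.0]), ([282.0, 208.0], [362.0, 304.0]), ([282.0, 229.0], [336.0, 319.0]), ([291.0, 208.0], [371.0, 310.0]), ([290.0, 229.0], [345.0, 325.0])]
-15 [([274.0, 210.0], [353.0, 289.0]), ([274.0, 232.0], [327.0, 304.0]), ([283.0, 210.0], [362.0, 295.0]), ([282.0, 232.0], [336.0, 310.0]), ([292.0, 210.0], [371.0, 301.0]), ([291.0, 232.0], [345.0, 316.0])]
-20 [([275.0, 212.0], [353.0, 280.0]), ([274.0, 235.0], [327.0, 295.0]), ([284.0, 212.0], [362.0, 286.0]), ([283.0, 235.0], [336.0, 302.0]), ([293.0, 212.0], [371.0, 292.0]), ([292.0, 235.0], [345.0, 308.0])]
```

View pics/s3c.png

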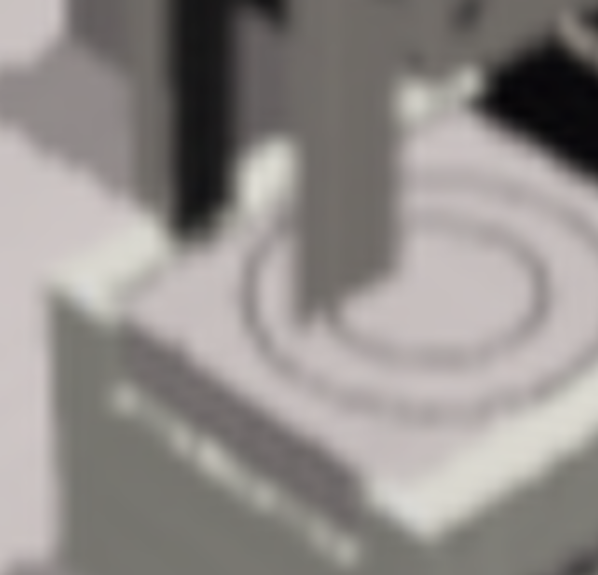

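View pics/t3.png

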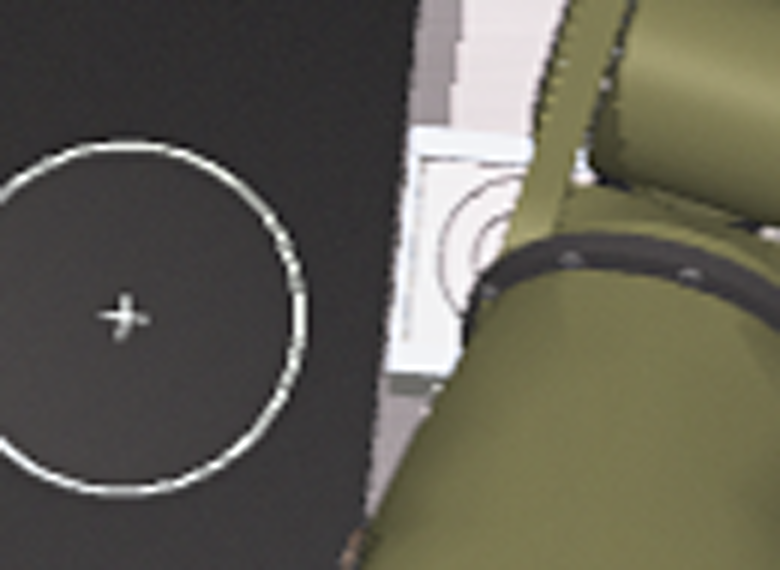

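Run:
```python
from h import *
w=camera_model("wrist");s=camera_model("scene");T=observe()["tcp_pos"];A=R.from_rotvec(observe()["orientation"]).as_matrix()
def tri(a,b):
    r=[]
    for m,uv in((w,a),(s,b)):
        o=np.array(m["origin"]);d=ray(m,[uv],0.)[0]-o;r.append((o,d/np.linalg.norm(d)))
    M=np.c_[r[0][1],-r[1][1]];k=np.linalg.lstsq(M,r[1][0]-r[0][0],rcond=None)[0]
    p=r[0][0]+k[0]*r[0][1];q=r[1][0]+k[1]*r[1][1];return (p+q)/2,np.linalg.norm(p-q)
for n,a,b in(("far inner front",(224.2,214.2),(240.3,199.8)),("near outer front",(299,220),(251.6,204.5))):
    p,e=tri(a,b);print(n,p,e,"tool frame",A.T@(p-T))
print(R.from_rotvec(w["attitude"]).as_matrix().round(3), A.T@(w["origin"]-T))
```

```text
far inner front [ 559.41278291 -143.47575367  104.21633427] 0.13364670687634086 tool frame [ -8.25608178 -24.79102139 -16.94772187]
near outer front [ 606.15647051 -149.54030803  114.54710521] 1.7908284415216795 tool frame [ -7.2001158  -35.07711148  30.18567675]
[[ 0.994  0.104  0.023]
 [-0.107  0.966  0.234]
 [ 0.002 -0.235  0.972]] [ -67.69815058 -206.6650826     0.50768254]
```

Triangulation puts the inner front tip corner at tool (−8.3, −24.8, −17). Its width and opening match the expected geometry, but the tips are about 25 mm *behind* the reported TCP rather than 11 mm ahead. They are therefore at z ≈ 104 and have passed over the plate, which explains the lack of force. I'll back off behind the caddy, descend there and re-measure.

apply_moves(
  plan=[0,0,0,-0.002,-0.02,0.002,-0.3,0,0,0,-0.004,-0.04,0,-0.3,0,0,0,-0.0045,-0.044,-0.01,-0.3,0,0,0,-0.0045,-0.044,-0.02,-0.3,0,0,0,-0.0045,-0.044,-0.03,-0.3,0,0,0,-0.0045,-0.044,-0.034,-0.3,0,0,0,-0.0045,-0.044,-0.034,-0.3],
)

```text
clock: 4.2
tcp_pos: [570.6, -196.8, 44.5]
orientation: [-1.158, 1.287, -1.287]
wrist_force: [-0.9, -0.4, 1.1]
gripper_width: 0.352
```

Run:
```python
from h import *
f=camera("scene");w=camera("wrist");cv2.imwrite("pics/w4.png",w)
cv2.imwrite("pics/s4.png",cv2.resize(f[180:240,190:270],None,fx=9,fy=9,interpolation=cv2.INTER_CUBIC))
cv2.imwrite("pics/w4c.png",cv2.resize(w[100:260,160:340],None,fx=4.4,fy=3.7,interpolation=cv2.INTER_CUBIC))
o=observe();print(o["tcp_pos"],o["wrist_force"],o["orientation"])
```

```text
[ 571.1197065  -197.15844572   45.61018865] [-0.24075866 -0.08642177 -0.67075713] [-1.15676421  1.28593353 -1.28816196]
```

View pics/s4.png

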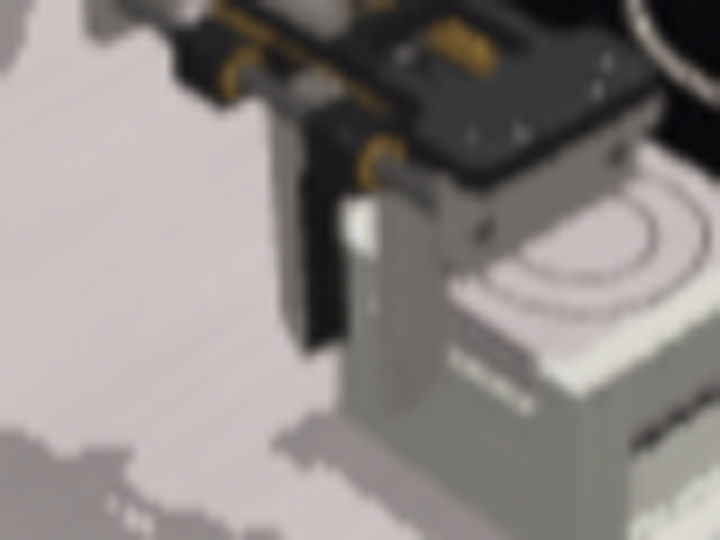

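View pics/w4c.png

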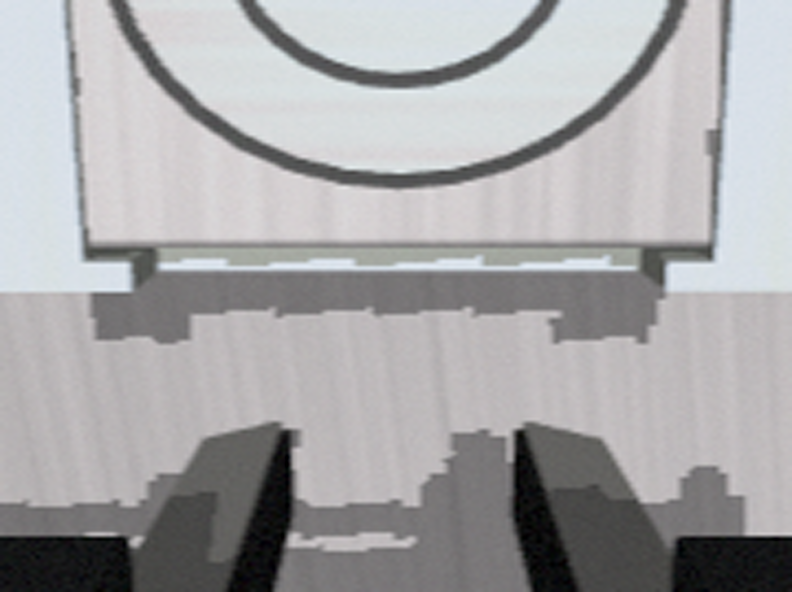

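Run:
```python
from h import *
w=camera_model("wrist");s=camera_model("scene");T=observe()["tcp_pos"];A=R.from_rotvec(observe()["orientation"]).as_matrix()
for y in(11,-15,-20,-25,-30):
  print(y,[( ((proj(s,T+A@np.array([x,y,z]))[0]-[190,180])*9).round().tolist(), ((proj(w,T+A@np.array([x,y,z]))[0]-[160,100])*[4.4,3.7]).round().tolist()) for x,z in((8,-17),(-8,-17),(8,-29.5),(-8,29.5))])
c=ray(w,[[160+400/4.4,100-5]],74.5)
t=np.radians(-6.03);hx=np.array([np.cos(t),np.sin(t),0]);hy=np.array([-np.sin(t),np.cos(t),0])
C=np.array([581.,-106.7,74.5]);print("rel",(T-C)@hx,(T-C)@hy)
e=ray(w,[[160+88/4.4,100+245/3.7],[160+712/4.4,100+245/3.7]],74.5);print([((p-C)@hx,(p-C)@hy) for p in e])
```

```text
11 [([313.0, 443.0], [301.0, 443.0]), ([353.0, 419.0], [300.0, 371.0]), ([287.0, 423.0], [232.0, 443.0]), ([454.0, 492.0], [562.0, 371.0])]
-15 [([309.0, 378.0], [289.0, 488.0]), ([349.0, 354.0], [287.0, 408.0]), ([283.0, 358.0], [212.0, 488.0]), ([452.0, 427.0], [582.0, 408.0])]
-20 [([308.0, 365.0], [287.0, 498.0]), ([349.0, 341.0], [285.0, 416.0]), ([282.0, 346.0], [207.0, 498.0]), ([452.0, 414.0], [587.0, 416.0])]
-25 [([308.0, 352.0], [284.0, 508.0]), ([348.0, 328.0], [282.0, 424.0]), ([281.0, 333.0], [202.0, 508.0]), ([451.0, 401.0], [592.0, 424.0])]
-30 [([307.0, 339.0], [281.0, 519.0]), ([347.0, 316.0], [279.0, 433.0]), ([280.0, 320.0], [197.0, 519.0]), ([451.0, 388.0], [597.0, 433.0])]
rel -0.3230406238938429 -90.99585840656273
[(np.float64(-43.50060023395556), np.float64(-50.09245925384672)), (np.float64(44.4087411163338), np.float64(-50.22259739130502))]
```

Both views agree on tips 25 mm behind the TCP: scene (308,352) predicted against (310,352) seen, wrist (282,424) against (286,426). The tips are now at z 70.6, with a slight chamfer towards the outside. I'll lower them 3 mm and advance gently.

apply_moves(
  plan=[0,0,0,0,0,-0.003,-0.3,0,0,0,0.001,0.01,-0.003,-0.3,0,0,0,0.002,0.02,-0.003,-0.3,0,0,0,0.0025,0.025,-0.003,-0.3,0,0,0,0.003,0.03,-0.003,-0.3,0,0,0,0.0035,0.034,-0.003,-0.3,0,0,0,0.004,0.037,-0.003,-0.3,0,0,0,0.004,0.04,-0.003,-0.3,0,0,0,0.004,0.042,-0.003,-0.3],
)

```text
clock: 5.2
tcp_pos: [575.2, -156.5, 42.9]
orientation: [-1.158, 1.284, -1.291]
wrist_force: [0.8, -11.5, -1.4]
gripper_width: 0.353
```

Run:
```python
from h import *
f=camera("scene");w=camera("wrist");cv2.imwrite("pics/w5.png",w)
cv2.imwrite("pics/s5.png",cv2.resize(f[170:250,190:300],None,fx=7,fy=7,interpolation=cv2.INTER_CUBIC))
o=observe();print(o["tcp_pos"],o["wrist_force"],o["orientation"])
```

```text
[ 575.19154187 -156.32652721   42.80576439] [-0.5594421  -8.76736085 -0.70326015] [-1.15782751  1.28453644 -1.29026631]
```

View pics/s5.png

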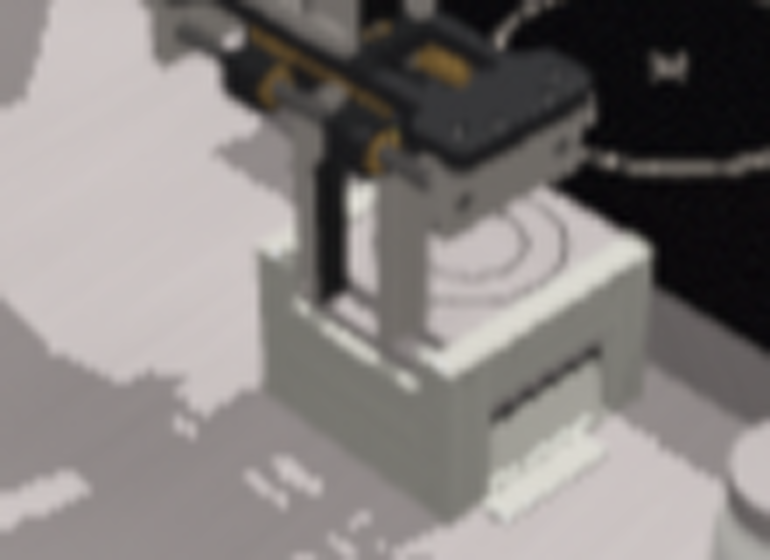

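View pics/w5.png

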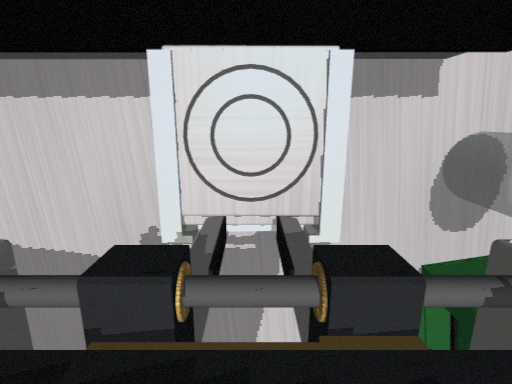

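Contact: about 11 N, the plate has moved roughly 8 mm, and its leading edge shows over the sill. I'll continue 80 mm along the hob's y.

apply_moves(
  plan=[0,0,0,0.0008,0.008,0,-0.3,0,0,0,0.0017,0.016,0,-0.3,0,0,0,0.0025,0.024,0,-0.3,0,0,0,0.0034,0.032,0,-0.3,0,0,0,0.0042,0.04,0,-0.3,0,0,0,0.005,0.048,0,-0.3,0,0,0,0.0059,0.056,0,-0.3,0,0,0,0.0067,0.064,0,-0.3,0,0,0,0.0076,0.072,0,-0.3,0,0,0,0.0084,0.08,0,-0.3],
)

```text
clock: 6.3
tcp_pos: [583.6, -77.5, 43.0]
orientation: [-1.159, 1.283, -1.293]
wrist_force: [-0.4, -12.0, -0.1]
gripper_width: 0.348
```

Run:
```python
from h import *
f=camera("scene");w=camera("wrist");cv2.imwrite("pics/w6.png",w)
cv2.imwrite("pics/s6.png",cv2.resize(f[150:250,200:330],None,fx=6,fy=6,interpolation=cv2.INTER_CUBIC))
o=observe();print(o["tcp_pos"],o["wrist_force"],o["orientation"])
```

```text
[583.67223135 -76.5475896   42.98394086] [ 0.14744785 -4.12532667 -1.26677576] [-1.15881771  1.28338122 -1.2913174 ]
```

View pics/s6.png

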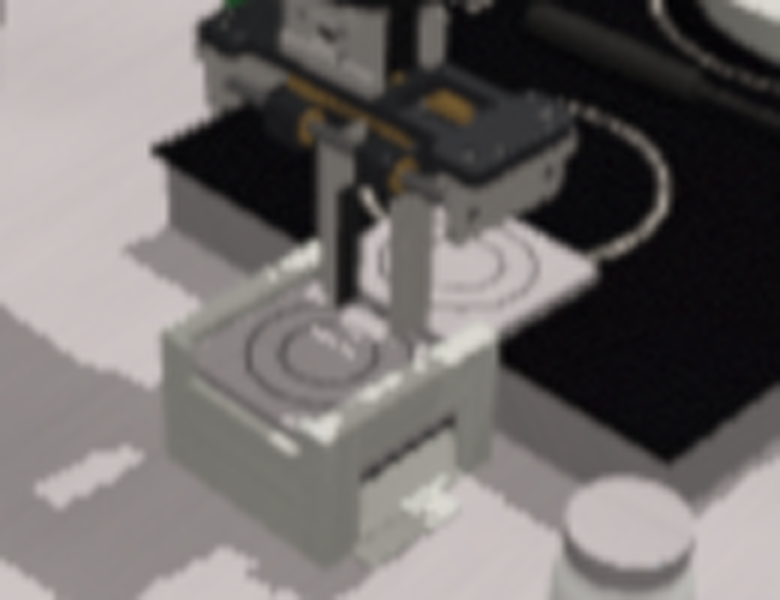

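View pics/w6.png

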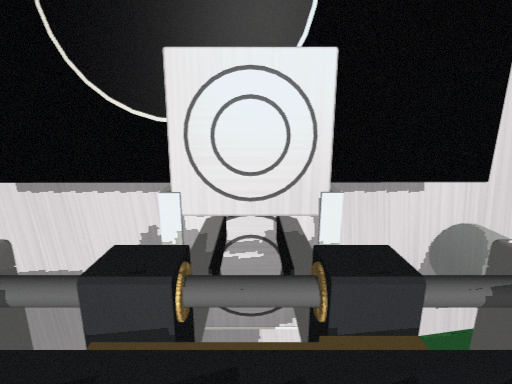

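The plate slides straight onto the glass and the second plate is still in the caddy. Continuing 80 mm.

apply_moves(
  plan=[0,0,0,0.0008,0.008,0,-0.3,0,0,0,0.0017,0.016,0,-0.3,0,0,0,0.0025,0.024,0,-0.3,0,0,0,0.0034,0.032,0,-0.3,0,0,0,0.0042,0.04,0,-0.3,0,0,0,0.005,0.048,0,-0.3,0,0,0,0.0059,0.056,-0.001,-0.3,0,0,0,0.0067,0.064,-0.0015,-0.3,0,0,0,0.0076,0.072,-0.0015,-0.3,0,0,0,0.0084,0.08,-0.0015,-0.3],
)

```text
clock: 7.4
tcp_pos: [592.3, 3.6, 41.9]
orientation: [-1.159, 1.283, -1.292]
wrist_force: [-0.4, -5.6, 4.6]
gripper_width: 0.353
```

Run:
```python
from h import *
w=camera("wrist");m=camera_model("wrist");o=observe();cv2.imwrite("pics/w7.png",w);f=camera("scene")
cv2.imwrite("pics/s7.png",cv2.resize(f[130:250,200:340],None,fx=5,fy=5,interpolation=cv2.INTER_CUBIC))
print(o["tcp_pos"],o["wrist_force"],o["orientation"]);np.save("w7.npy",m,allow_pickle=True)
```

```text
[592.36948609   4.76059819  41.78404407] [-0.16212381 -1.12749005  1.35959434] [-1.15865283  1.28247691 -1.29133072]
```

View pics/s7.png

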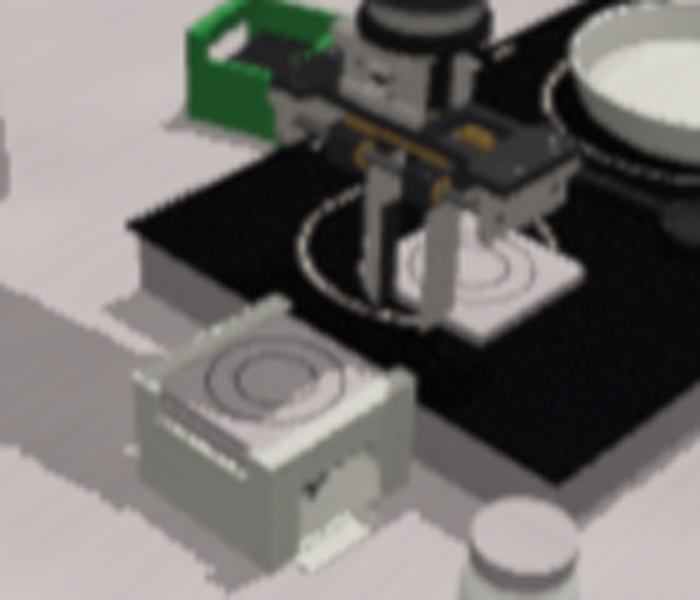

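View pics/w7.png

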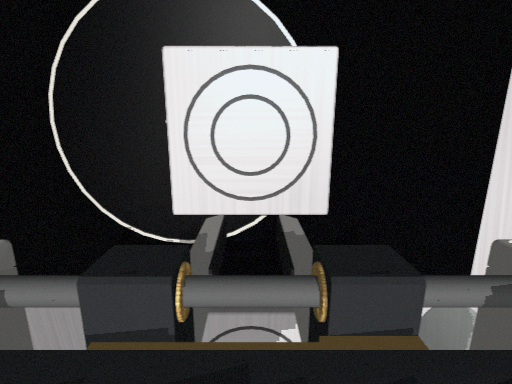

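Plate 1 is on the glass and plate 2 has sprung up to the lips. Measuring the ring and plate from the wrist view.

```bash
cat >> h.py <<'E'
t_=np.radians(-6.03);hx=np.array([np.cos(t_),np.sin(t_),0]);hy=np.array([-np.sin(t_),np.cos(t_),0])
def ringplate(m,im,c0,plo=140):
    g=cv2.cvtColor(im,cv2.COLOR_BGR2GRAY)
    b=(g>plo).astype(np.uint8)
    # plate: big bright blob, eroded from ring line
    b2=cv2.morphologyEx(b,cv2.MORPH_OPEN,np.ones((7,7)))
    ys,xs=np.where((g>90));P=ray(m,np.c_[xs,ys],62.);c=np.r_[c0,62.]
    for w in(9,6,4,3,3):
        d=np.hypot(*(P-c)[:,:2].T);k=abs(d-81.5)<w
        for q in(b2,):k&=q[ys,xs]==0
        cc,r=fitc(P[k]);c=np.r_[cc,62.]
    return c,r,k.sum(),b2
E
python3 - <<'E'
from h import *
m=np.load("w7.npy",allow_pickle=True).item();im=cv2.imread("pics/w7.png")
c,r,n,b2=ringplate(m,im,np.array([556.5,74.]));print("ring",c,r,n)
cs,_=cv2.findContours(b2,cv2.RETR_EXTERNAL,cv2.CHAIN_APPROX_NONE)
for q in cs:
    if cv2.contourArea(q)>8000:
        a=cv2.approxPolyDP(q,10,True)[:,0];print(a.tolist(),ray(m,a,72.)[:,:2].round(1).tolist(),cv2.contourArea(q))
p=ray(m,[[250.5,132.5]],72.)[0];print("plate",p,"rel ring",(p-c)@hx,(p-c)@hy)
E
```

```text
ring [557.72719077  77.07115884  62.        ] 81.16120906850679 2343
[[164, 46], [174, 214], [325, 214], [337, 47]] [[556.3, 118.1], [545.2, 20.3], [641.3, 9.9], [652.4, 107.5]] 27658.5
plate [599.24561639  65.90200687  72.        ] rel ring 42.462015585101376 -6.745876832859585
```

The plate is at (+42.5, −6.7) mm from the ring centre along the hob axes. I'll push 7 mm more, back off, and rise.

apply_moves(
  plan=[0,0,0,0.0004,0.004,0,-0.3,0,0,0,0.0007,0.007,0,-0.3,0,0,0,0.0007,0.007,0,-0.3,0,0,0,-0.0005,-0.005,0,-0.3,0,0,0,-0.0015,-0.015,0,-0.3,0,0,0,-0.0015,-0.015,0.03,-0.3,0,0,0,-0.0015,-0.015,0.06,-0.3],
)

```text
clock: 8.2
tcp_pos: [590.0, -11.8, 101.6]
orientation: [-1.16, 1.285, -1.29]
wrist_force: [-0.7, 0.5, 0.2]
gripper_width: 0.353
```

Run:
```python
from h import *
w=camera("wrist");m=camera_model("wrist");o=observe();cv2.imwrite("pics/w8.png",w)
print(o["tcp_pos"],o["wrist_force"],o["orientation"],o["joints"],o["clock"]);np.save("w8.npy",m,allow_pickle=True)
c,r,n,b2=ringplate(m,w,np.array([557.5,76.]));print("ring",c,r,n)
cs,_=cv2.findContours(b2,cv2.RETR_EXTERNAL,cv2.CHAIN_APPROX_NONE)
for q in cs:
    if cv2.contourArea(q)>5000:
        a=cv2.approxPolyDP(q,8,True)[:,0];P=ray(m,a,72.);print(a.tolist(),[(round(float((p-c)@hx),1),round(float((p-c)@hy),1)) for p in P])
```

```text
[592.37862442 -11.76355366 107.51134635] [ 0.82360658 -0.21889441  4.65274999] [-1.15404675  1.27908655 -1.29399613] [-0.07971518  0.45255593  1.48279978 -0.00416818  1.19804357  0.0281549 ] 8.25
ring [559.42509801  76.39458713  62.        ] 82.47426361767914 1676
[[184, 32], [191, 162], [310, 163], [317, 32]] [(-7.4, 49.4), (-7.1, -49.5), (93.1, -50.6), (93.6, 49.6)]
[[511, 0], [460, 0], [424, 238], [389, 239], [440, 274], [484, 274], [491, 243], [511, 239]] [(237.8, 71.5), (199.4, 71.4), (199.5, -119.1), (167.8, -119.9), (219.7, -155.2), (261.1, -155.5), (261.5, -124.3), (279.1, -120.4)]
```

View pics/w8.png

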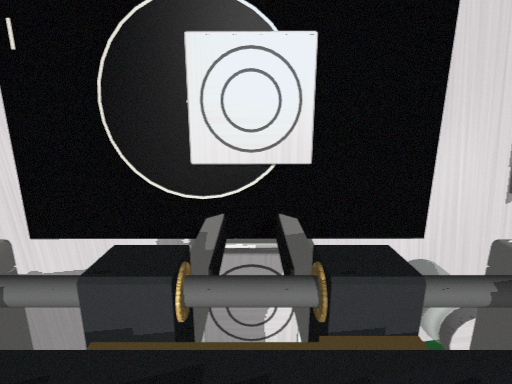

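The plate is square at (43.0, −0.3) relative to the ring. The hob edges check out at +199.5 and −119. Now I'll turn the jaws 90° and go to the +x side, opening wider for a two-finger side push.

apply_moves(
  plan=[0,0,0.14,0.008,0.0076,0,0.4,0,0,0.28,0.016,0.015,0,0.4,0,0,0.42,0.024,0.023,0,0.4,0,0,0.56,0.032,0.03,0,0.4,0,0,0.7,0.04,0.038,0,0.4,0,0,0.84,0.048,0.046,0,0.4,0,0,0.98,0.056,0.053,0,0.4,0,0,1.12,0.064,0.061,0,0.4,0,0,1.26,0.072,0.068,0,0.4,0,0,1.4,0.08,0.076,0,0.4],
)

```text
clock: 9.25
tcp_pos: [672.7, 63.4, 107.2]
orientation: [-1.552, 0.21, -0.217]
wrist_force: [-0.7, -0.0, -0.5]
gripper_width: 0.701
```

Run:
```python
from h import *
o=observe();A=R.from_rotvec(o["orientation"]).as_matrix()
y=np.array([0,0,-1.]);T=np.c_[hx,y,np.cross(hx,y)]
print((R.from_matrix(T)*R.from_matrix(A).inv()).as_rotvec().round(4),np.array([558.9,76.5,105])+118*hx-o["tcp_pos"],o["tcp_pos"],o["joints"].round(2),o["gripper_width"])
```

```text
[-0.0076  0.0049  0.1671] [ 3.57839583  0.69831166 -2.24378358] [672.66871348  63.40588517 107.24378358] [ 0.04  0.64  1.2   0.01  1.3  -1.26] 0.7012451566578239
```

apply_moves(
  plan=[-0.003,0.002,0.08,0.0036,0.0007,0,0.4,-0.0076,0.0049,0.167,0.0036,0.0007,-0.01,0.4,-0.0076,0.0049,0.167,0.0036,0.0007,-0.03,0.4,-0.0076,0.0049,0.167,0.0036,0.0007,-0.045,0.4,-0.0076,0.0049,0.167,0.0036,0.0007,-0.045,0.4,-0.0076,0.0049,0.167,0.0036,0.0007,-0.045,0.4],
)

```text
clock: 9.85
tcp_pos: [676.4, 63.7, 62.5]
orientation: [-1.569, 0.083, -0.083]
wrist_force: [0.5, 0.5, 0.2]
gripper_width: 0.698
```

Run:
```python
from h import *
m=camera_model("wrist");w=camera("wrist");o=observe();cv2.imwrite("pics/w9.png",w);f=camera("scene")
cv2.imwrite("pics/s9.png",cv2.resize(f[130:250,200:340],None,fx=5,fy=5,interpolation=cv2.INTER_CUBIC))
A=R.from_rotvec(o["orientation"]).as_matrix()
y=np.array([0,0,-1.]);T=np.c_[hx,y,np.cross(hx,y)]
d=o["tcp_pos"]-[558.9,76.5,0]
print((R.from_matrix(T)*R.from_matrix(A).inv()).as_rotvec().round(4),o["tcp_pos"],"rel ring",d@hx,d@hy)
```

```text
[-0.0001  0.001   0.0005] [676.66569913  63.83348099  63.06037952] rel ring 118.44471224694942 -0.22524546123825867
```

View pics/s9.png

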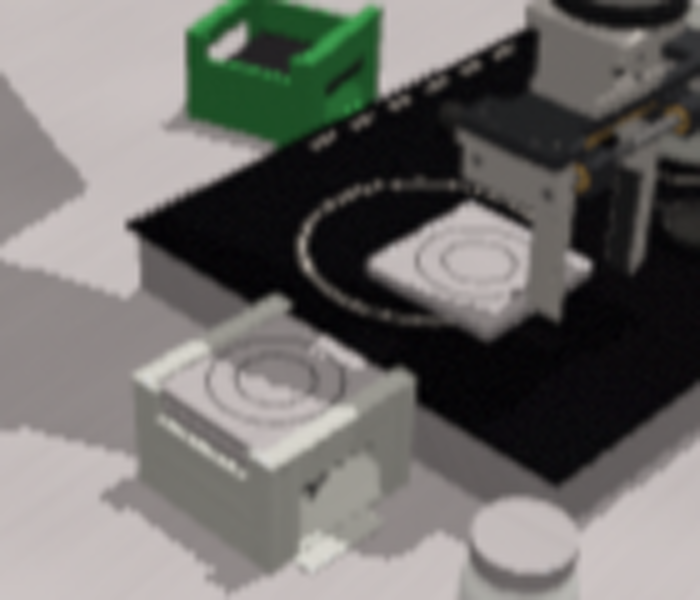

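View pics/w9.png

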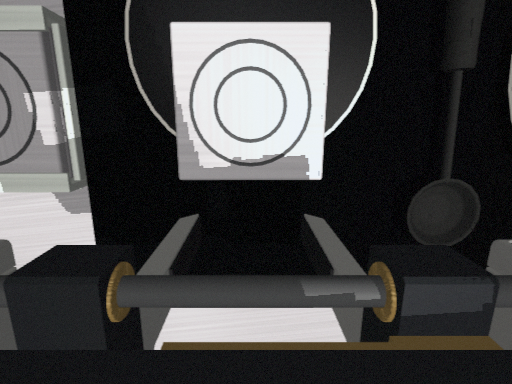

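The fingers are behind the plate's +x edge, symmetric about it, with the spoon clear to the right. I'll descend to tip z ≈ 66.5 and then push towards −x.

apply_moves(
  plan=[0,0,0,0,0,-0.012,0.4,0,0,0,0,0,-0.0215,0.4,0,0,0,-0.005,0.0005,-0.0215,0.4,0,0,0,-0.01,0.001,-0.0215,0.4,0,0,0,-0.015,0.0016,-0.0215,0.4,0,0,0,-0.02,0.0021,-0.0215,0.4,0,0,0,-0.026,0.0027,-0.0215,0.4,0,0,0,-0.032,0.0034,-0.0215,0.4,0,0,0,-0.038,0.004,-0.0215,0.4,0,0,0,-0.044,0.0046,-0.0215,0.4],
)

```text
clock: 10.95
tcp_pos: [632.6, 68.6, 42.2]
orientation: [-1.569, 0.081, -0.085]
wrist_force: [3.7, -0.2, 1.1]
gripper_width: 0.697
```

```bash
cat > look.py <<'E'
from h import *
import sys
k=sys.argv[1]
m=camera_model("wrist");w=camera("wrist");o=observe();cv2.imwrite(f"pics/w{k}.png",w);f=camera("scene")
cv2.imwrite(f"pics/s{k}.png",cv2.resize(f[130:250,200:340],None,fx=5,fy=5,interpolation=cv2.INTER_CUBIC))
d=o["tcp_pos"]-[558.9,76.5,0]
print(o["tcp_pos"],o["wrist_force"],"rel ring",d@hx,d@hy)
c,r,n,b2=ringplate(m,w,np.array([558.9,76.5]));print("ring",c,r,n)
c=np.array([558.9,76.5,62]) if n<300 or abs(r-82)>1.5 else c
cs,_=cv2.findContours(b2,cv2.RETR_EXTERNAL,cv2.CHAIN_APPROX_NONE)
for q in cs:
    if cv2.contourArea(q)>5000:
        a=cv2.approxPolyDP(q,8,True)[:,0];P=ray(m,a,72.);print(a.tolist(),[(round(float((p-c)@hx),1),round(float((p-c)@hy),1)) for p in P])
E
python3 look.py 10
```

```text
[631.90693486  68.69764449  42.12074525] [ 0.858073   -0.25552383  1.18884837] rel ring 73.42262057767724 -0.08986669830223305
ring [557.64114969  75.99122455  62.        ] 80.98533132242115 2675
[[163, 47], [174, 212], [324, 212], [337, 47]] [(-32.3, -48.8), (64.7, -48.8), (64.7, 47.4), (-32.3, 48.8)]
```

View pics/w10.png

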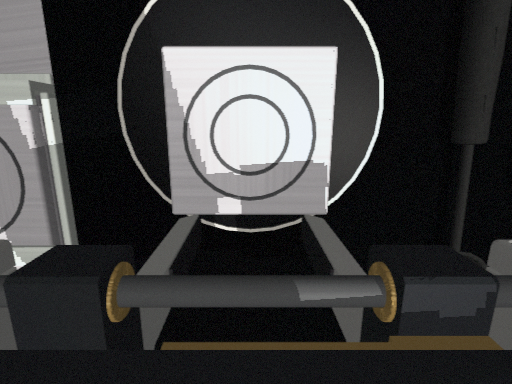

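View pics/s10.png

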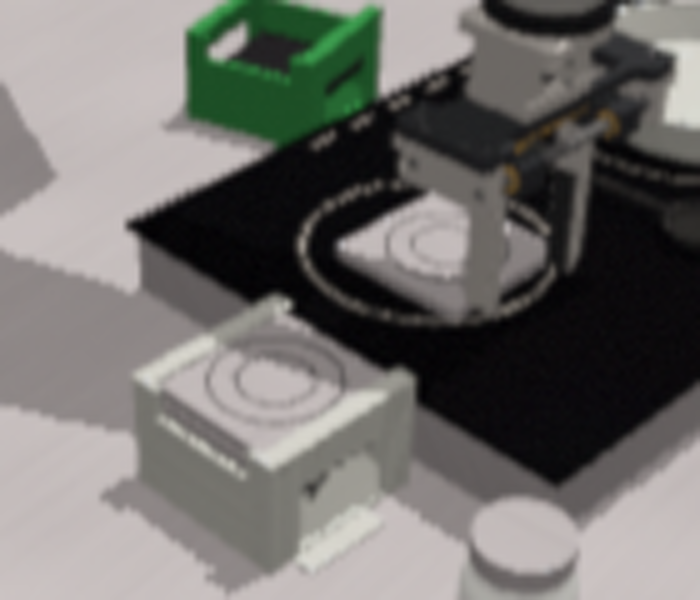

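The plate centre is 16 mm short in x and y is good. I'll push 16 mm more, retreat and rise.

apply_moves(
  plan=[0,0,0,-0.006,0.0006,0,0.4,0,0,0,-0.011,0.0012,0,0.4,0,0,0,-0.0155,0.0016,0,0.4,0,0,0,-0.0155,0.0016,0,0.4,0,0,0,-0.008,0.0008,0,0.4,0,0,0,0.005,-0.0005,0,0.4,0,0,0,0.01,-0.001,0.02,0.4,0,0,0,0.015,-0.0015,0.06,0.4,0,0,0,0.015,-0.0015,0.08,0.4,0,0,0,0.015,-0.0015,0.08,0.4],
)

```text
clock: 12.05
tcp_pos: [648.8, 67.1, 125.2]
orientation: [-1.569, 0.078, -0.087]
wrist_force: [-0.4, -1.1, 0.2]
gripper_width: 0.703
```

```bash
python3 look.py 11
```

```text
[647.80600117  67.12164947 122.76803262] [0.34760444 0.24704616 0.03995488] rel ring 89.39927478355872 0.013042080657786734
ring [557.58662823  75.94872649  62.        ] 80.76256753280516 1786
[[159, 341], [339, 325], [331, 308], [172, 307]] [(251.5, -96.8), (231.8, 92.9), (211.5, 83.1), (210.2, -80.3)]
[[0, 150], [0, 188], [20, 190], [0, 191], [0, 238], [16, 266], [56, 244], [130, 244], [126, 202], [116, 205], [113, 192], [35, 191]] [(49.7, -223.3), (84.6, -230.6), (86.5, -212.5), (87.4, -231.2), (134.1, -241.0), (163.8, -231.4), (140.3, -188.0), (140.4, -116.4), (98.1, -115.8), (101.0, -125.5), (88.4, -126.8), (87.4, -198.9)]
[[190, 27], [195, 148], [304, 149], [310, 28]] [(-49.4, -48.5), (48.0, -49.0), (48.9, 48.2), (-48.7, 48.8)]
```

View pics/w11.png

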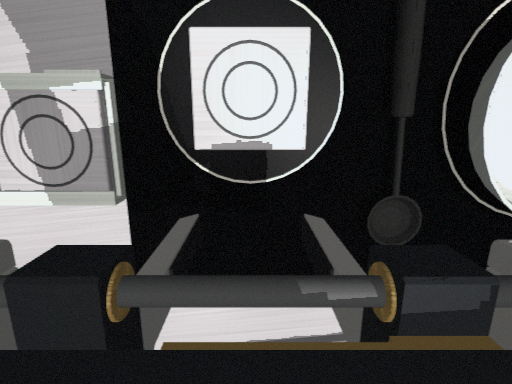

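View pics/s11.png

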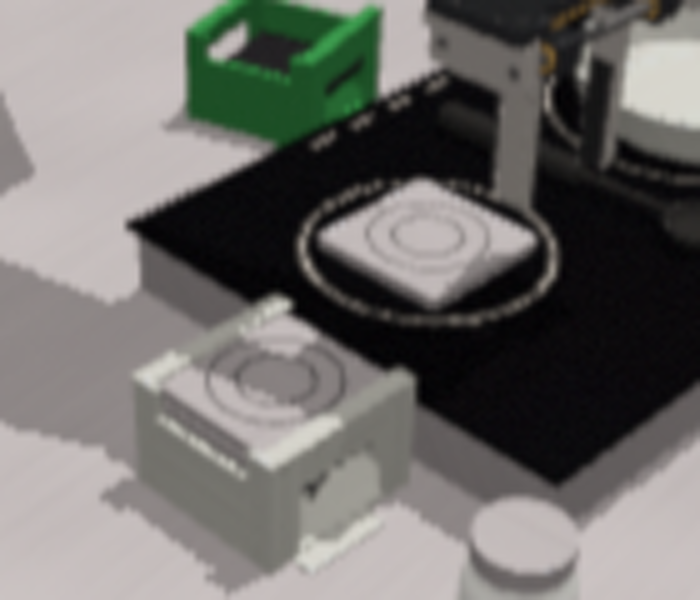

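The plate is centred at (−0.3, −0.1) mm and square, inside the ring. Plate 2's circles are at scene (255.4,205.6), against (254.9,206) originally for plate 1, so it is up at the lips. The gripper is clear, so I'm handing in.

```bash
python3 -c "
from workcell import *
print(finish_job(), observe()['clock'])"
```

```text
the job is handed in; nothing more can be done
the job is handed in; nothing more can be done
```

The job is handed in. The top plate lies square and centred in the small ring, and the second plate has sprung up to the caddy's lips.

**What I did:** I pushed the plate out from the rear with both fingertips and slid it over the glass along the hob's y. Then I turned the jaws 90° and pushed it 43 mm sideways to the ring's centre. The highest push force I read was about 12 N. It took about 12 s of the 45 s.

**Last checks:**
- **Plate 1:** the wrist camera puts its centre about 0.3 mm from the ring's centre, with all four corners inside the circle.
- **Plate 2:** its printed circles sit within about half a pixel of where plate 1's were, so it is up at the lips and centred. I did not check plates 3 and 4 separately.
- **Bystanders:** the spoon, pan and jar look unmoved in the last pictures. I did not measure any bystander or take a final overview picture.
- **Gripper:** it is raised clear and touches nothing.

**What disagreed:**
- **Fingertip position:** the reported fingertip reach of 11 mm ahead of the TCP did not match what I saw. Two camera views put the tips about 25 mm behind it. My first approach therefore passed over the plate without touching anything, and I used the measured value after that.
- **Camera agreement:** the top, scene and wrist cameras disagreed by 2 to 5 mm in absolute position, so I took the final placing from the ring and plate in the same wrist picture.

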